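# Set the hold-down of a housing fixture

## Robot

A 6-joint arm with a two-finger parallel gripper is mounted at the origin on a cart in front of the work surface, level with it; the furniture and walls round the work are solid. World frame = base frame: x ahead of the robot, y to its left, z up, the work surface at z = 0. Lengths are in m, angles in degrees, forces in N, time in s.
With the tool pointing down it reaches from about 0.4 to 0.825 m from the base axis. Payload 7 kg.
Tool frame: the origin (TCP) lies on the centre line of the jaws, within the pads' length; the fingertips stand r.tip_reach ahead of it and the grasp point (between the pads) is the TCP (r.tip_reach is the distance from the TCP to the fingertips, in m); z points along the fingers, y is the line along which they close (so a half turn about z gives the same grasp; the last joint's range is limited). The gripper opens to 88 mm and grips with 3 to 60 N. Pads are 19 mm wide; open, the fingers measure 130 mm over their backs; the gripper's body (78 mm by 193 mm) begins 47 mm behind the grasp point.
Start: joints at [88.814, 20.546, 0.682, 0, -70.136, -16.507], TCP at [0.205, 0.643, 0.246] pointing down, gripper open.
Joint ranges: [-176.03, 176.03], [-82.01, 121.73], [-58.28, 71.71], [-173.87, 95.51], [-174.79, -0.11], [-173.66, 173.66]. Speed limits (degrees/s): [136.94, 136.94, 172.46, 180, 180, 180].

## Interface

Orientations are given as [roll, pitch, yaw] about the fixed x, y, z axes, in that order (R = Rz(yaw) Ry(pitch) Rx(roll)).
In Python, from plant import sensors, cams, r gives the robot as it stands.
- The arm moves only by the tool drive_tool, never from a script. Its argument "rows" is a list of rows, each an object of numbers: "fingers": the gripper's target within -1 to 1 (fully open at 1, half-way at 0, shut at -1); "x", "y", "z": the shift along the tool's x, y, z in m; "spin": the turn about the tool's z in rad. A call has 1 to 10 rows; each row is the pose to reach, as a shift and turn from the pose commanded when the call began, along the tool's axes at that moment; what a row does not reach only later rows make up. A row lasts 1/8 s, in which the tool goes at most 62.5 mm and 10.7 degrees, less where a joint would pass 70% of its speed; a pose out of reach is approached as far as the arm can. A call with a gripper value outside its range is refused whole. The fingers move at their own pace and stop on an object; "newtons" is the grip in N (left out, the last holds). Time passes only in rows, so rows that repeat a pose let the fingers close. It gives the time, the measured TCP pose, the force, the opening and the grip force at its end, in the units of the state.
- sensors.get_state(): the state, without advancing time (a new reading comes with each control period).
- cams.capture(name): name is "side" or "top" or "wrist"; returns a dict with "pixels" (384x512x3 uint8, red, green, blue), "intrinsics" (3x3 intrinsics, pixels), "k1" (the pictures are not rectified: a ray, as slopes to the right and down, at radius r is drawn at 1 + k1 r^2 times it, then the intrinsics apply), "eye" and "orientation" of the camera in the world; the wrist camera has in their place "T_tool_cam" (4x4, takes a point from camera to tool coordinates, whose origin is the TCP and whose axes are the flange's). Camera axes: x right, y up, looking along -z (the intrinsics and any distortion apply to the point x, -y, -z); pixel columns grow to the right and rows downward; lengths in m; the calibration is good to about 2 mm. A picture is of the moment at which its call begins: read the wrist's pose just before it. There is no depth.
- r.close_job(): hands the job in; it is judged then, once.
The state is a dict: "time_s": time; "joints": joint angles; "qd": joint speeds; "joint_torque": joint torques, N m; "tcp_pos": TCP position; "eef_rot": TCP orientation; "contact_force": force on the tool from outside, world axes, zero at the start; "moment": the same for the moment, N m; "gripper_width": finger opening in m; "gripper_force": force on a finger pad.
Only numpy, scipy, OpenCV 4.12 (cv2) and the standard library are available. Lean on these libraries where they do the work, as an engineer would, in place of code of your own. Each camera call takes 0.05 s, during which the arm holds its last target. There are 200 camera calls.

## Task

Slide the part carrier forward along its guideway, without lifting it out, until its nose is home against the stop screws and the connector housing on it sits under the overhanging arm. Then screw the knurled knob on top of the arm down (clockwise from above) until it bottoms out, back it off a quarter turn so that the sprung pad bears only lightly on the housing, and finish still gripping the knob there, so that I can nip up the clamp screw. Leave the hex key, the oil bottle and the small carton alone.

Things in the scene. Friction and masses are not known exactly. Their poses are not given: they have to be found in the camera images.
- fixture: Grey hold-down fixture, fixed to the bench. Origin on the bench (z = 0) straight below the knob's axis; +x along the guideway to the stop, z up. Base plate 266 x 92 x 12 mm, x = -190 to +76 mm. A column (x = +36 to +76 mm) carries an arm 44 mm wide that overhangs to x = -32 mm, 48 to 66 mm above the bench; only the knob and its boss (31 mm across, 10 mm high) stand above 66 mm.
- carrier_grip (a point): Centre of the carrier's upright black grip: 26 mm long (along the guideway), 15 mm thick (across), 44 mm high; 46 mm above the bench, with 22 mm of grip above and below. Axes as the fixture's. The carrier is a loose aluminium plate 139 x 46 x 8 mm, 0.25 to 0.5 kg, between the rails with 1.5 mm play a side, oiled, so it slides easily (friction 0.15). It starts 45 to 70 mm short of home.
- knob_grip (a point): Centre of the round knurled steel knob on top of the arm (34 mm across, 28 mm high), on its axis, half-way up. Bottomed out, it is 90 mm above the bench and the knob's underside sits on the boss, 76 mm above the bench. The knob climbs 8 mm per full turn backed off (1.27 mm per rad). The point turns with the knob; its z stays up.
- knob (a joint): Angle of the knob, rad, growing as it is screwed down (clockwise from above). 6.0 is bottomed out (hard stop); it starts between 0.8 and 2.4; 4.43 is a quarter turn back. It stays where it is left (0.06 N m of friction); gripped with 40 N it turns without slipping.
- pad: Rubber-faced pad, 15 mm across, on a spring (3 N/mm) below the knob's spindle, under the arm; it goes up and down with the knob. It starts 2 to 4 mm clear of the housing's path; on the housing it presses with about 8 N when the knob is bottomed and 2 N a quarter turn back. Origin on the knob's axis at the knob's underside.
- hex_key: L-shaped hex key 93 x 33 x 4 mm lying on the bench, right of the fixture; origin under its centre. Leave alone.
- oiler: White oil bottle with a long red spout, 42 mm across, 130 mm high, standing right of the fixture; origin under its centre. Leave alone.
- carton: Small cardboard carton 61 x 60 x 50 mm, standing left of the fixture; origin under its centre. Leave alone.
- stop (a point): Fixed point of the fixture between the ends of the two stop screws, 16 mm above the bench, at x = +24 mm in the fixture's frame, below the arm. The guideway runs from x = -190 mm up to it: two rails 6 mm high on the base plate (tops 18 mm above the bench), 49 mm apart. The carrier is home when its nose meets the screws; its grip's centre is then 119 mm before (-x of) this point.
- housing_top (a point): Top centre of the white connector housing (17 x 26 x 13 mm) fixed on the carrier 95 mm ahead of the grip; 33 mm above the bench. Home, it lies on the knob's axis under the pad.

How it is judged (in metres and radians):
On the way, in this order (a step that is already met when the one before it is completed fails the run):
1. the carrier is home against the stop screws (x of carrier_grip in the frame of fixture above -0.098 m and z of carrier_grip in the frame of fixture below 0.049 m), for 0.2 s.
2. the knob is screwed down until it bottoms out (value of joint knob above 5.9 rad), for 0.1 s.
At the end, for the whole second after the job is handed in: The knob is a quarter turn (within 20 degrees) back from where it bottomed and is still gripped by the fingers (more than 5 N), the pad bears on the housing, and the carrier lies in its guideway within 3 mm of the stop (all of step 1 and value of joint knob between 4.08 and 4.78 rad and contact force between the fingers and knob above 5 N and contact force between pad and carrier above 0.3 N); the arm keeps its last pose, push and grip.
It fails at once if the carrier is lifted or tipped out of its guideway (z of carrier_grip in the frame of fixture above 0.054 m).
It fails at once if the hex key, the oil bottle or the carton is moved (distance of any of hex_key, oiler, carton from where it was at the start of the episode above 0.02 m).
It also fails if it takes over 61 s, if anything falls off the work surface, if the arm or the gripper's body presses on something with over 40 N, if the wrist force passes 120 N, or if a joint passes its speed limit or range.

## Working session

There is one attempt and no reset: what is moved stays moved. The work goes in short steps, Python scripts to look and compute and a tool call to move; the robot and the scene stay as the last step left them, time stands still between calls to the robot, and variables do not carry over. Pictures are saved under pics/ and viewed, at most 10 in all, crops included, and the job is handed in when it is done.

Besides the shell and the picture viewer there is one more tool, called after "Request:" by a JSON object that holds its "fn" and its "kwargs", one argument or row to a line. drive_tool: Moves the arm, as the interface text tells. Its arguments: {"type":"object","properties":{"rows":{"type":"array"},"newtons":{"type":"number"}},"required":["rows"]}

```bash
mkdir -p pics; python3 - <<'E'
from plant import sensors,cams,r
import cv2,pickle
print(sensors.get_state(), r.tip_reach)
for n in("side","top","wrist"):
    c=cams.capture(n); pickle.dump(c,open(f"{n}0.pkl","wb"))
    cv2.imwrite(f"pics/{n}0.png",cv2.cvtColor(c["pixels"],cv2.COLOR_RGB2BGR))
    print(n,{k:v for k,v in c.items() if k!="pixels"})
E
```

```text
{'time_s': 0.0, 'joints': array([ 8.88138287e+01,  2.05929058e+01,  6.34785658e-01, -1.88889909e-02,
       -7.01364811e+01, -1.65066693e+01]), 'qd': array([ 0.02127066,  0.04814585, -0.04505215, -0.07737711, -0.07244833,
       -0.06146206]), 'joint_torque': array([ 9.08765778e-04, -5.82712841e+01,  2.93042529e+01,  6.99683368e+00,
        6.95352210e-03, -1.65289262e-04]), 'tcp_pos': array([0.20503585, 0.64263434, 0.24461763]), 'eef_rot': array([ 1.79904252e+02, -9.85617832e-03, -1.76992652e+01]), 'contact_force': array([-0.50283437, -0.19442206,  1.01779408]), 'moment': array([-0.04075548, -0.03380863, -0.02801565]), 'gripper_force': 0.0, 'gripper_width': 0.08798094189931041} 0.019
side {'intrinsics': array([[374.94680584,   0.        , 251.08167293],
       [  0.        , 374.94680584, 199.47629183],
       [  0.        ,   0.        ,   1.        ]]), 'k1': 0.01241513235502189, 'eye': array([ 1.04808985, -0.61890724,  0.46739303]), 'orientation': array([64.50836944, -0.86650504, 37.62025901])}
top {'intrinsics': array([[346.46484386,   0.        , 257.61298956],
       [  0.        , 346.46484386, 193.24226185],
       [  0.        ,   0.        ,   1.        ]]), 'k1': -0.0641641434890673, 'eye': array([ 0.41140453, -0.0013032 ,  0.96651107]), 'orientation': array([ 10.53324841,  -0.13354941, -90.57495997])}
wrist {'intrinsics': array([[281.78341319,   0.        , 247.81178861],
       [  0.        , 281.78341319, 199.6047114 ],
       [  0.        ,   0.        ,   1.        ]]), 'k1': 0.009620486672654686, 'T_tool_cam': array([[ 3.72339930e-04,  9.63181944e-01,  2.68850151e-01,
         7.31443310e-02],
       [ 9.99999876e-01, -4.47215096e-04,  2.17257165e-04,
        -9.10500925e-04],
       [ 3.29492024e-04,  2.68850037e-01, -9.63181992e-01,
        -1.39314561e-01],
       [ 0.00000000e+00,  0.00000000e+00,  0.00000000e+00,
         1.00000000e+00]])}
```

View pics/top0.png

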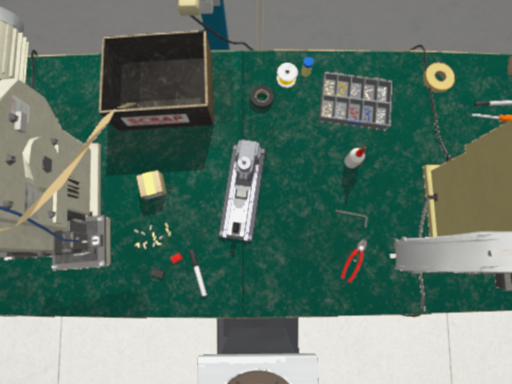

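View pics/side0.png

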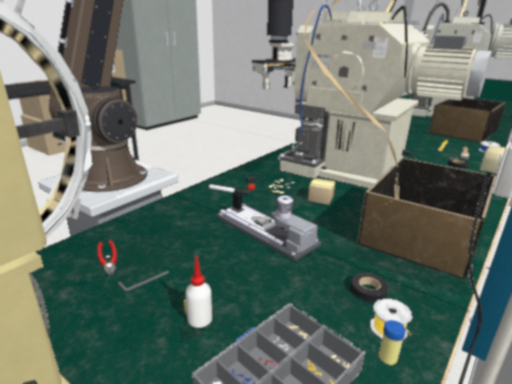

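The top view shows the fixture at about (242,190): knob near (244,162), black grip near (237,228) and carton at (151,184). The oiler is at (355,157) and the hex key at (352,214). In the side view the knob is at (285,203) and the grip at (238,197). I'll zoom in on both.

```bash
cat > h.py <<'E'
import numpy as np,cv2,pickle
from scipy.spatial.transform import Rotation as R
def pose(c,st=None):
    if "eye" in c: return c["eye"],R.from_euler("xyz",c["orientation"],degrees=True).as_matrix()
    Rt=R.from_euler("xyz",st["eef_rot"],degrees=True).as_matrix(); T=c["T_tool_cam"]
    return st["tcp_pos"]+Rt@T[:3,3],Rt@T[:3,:3]
def ray(c,uv,st=None):
    k=c["k1"]
    p=cv2.undistortPoints(np.array([[uv]],float),c["intrinsics"],np.array([k,0,0,0]))[0,0]
    e,M=pose(c,st); d=M@[p[0],-p[1],-1]; return e,d/np.linalg.norm(d)
def plane(c,uv,z,st=None):
    e,d=ray(c,uv,st); return e+d*(z-e[2])/d[2]
def proj(c,P,st=None):
    e,M=pose(c,st); q=M.T@(np.array(P)-e); s=np.array([q[0],-q[1]])/-q[2]
    s=s*(1+c["k1"]*(s@s)); K=c["intrinsics"]; return K[:2,:2]@s+K[:2,2]
def tri(rs):
    A=np.zeros((3,3));b=np.zeros(3)
    for e,d in rs:
        Q=np.eye(3)-np.outer(d,d);A+=Q;b+=Q@e
    return np.linalg.solve(A,b)
E
python3 - <<'E'
from h import *
a=pickle.load(open("top0.pkl","rb"))["pixels"][130:250,205:285]
b=pickle.load(open("side0.pkl","rb"))["pixels"][170:270,205:335]
A=cv2.resize(a,None,fx=5,fy=5,interpolation=cv2.INTER_CUBIC); B=cv2.resize(b,None,fx=3,fy=3,interpolation=cv2.INTER_CUBIC)
im=np.zeros((600,790,3),np.uint8); im[:,:400]=A; im[:300,400:790]=B
cv2.imwrite("pics/z.png",im[:,:,::-1])
E
```

```text
(no output)
```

View pics/z.png

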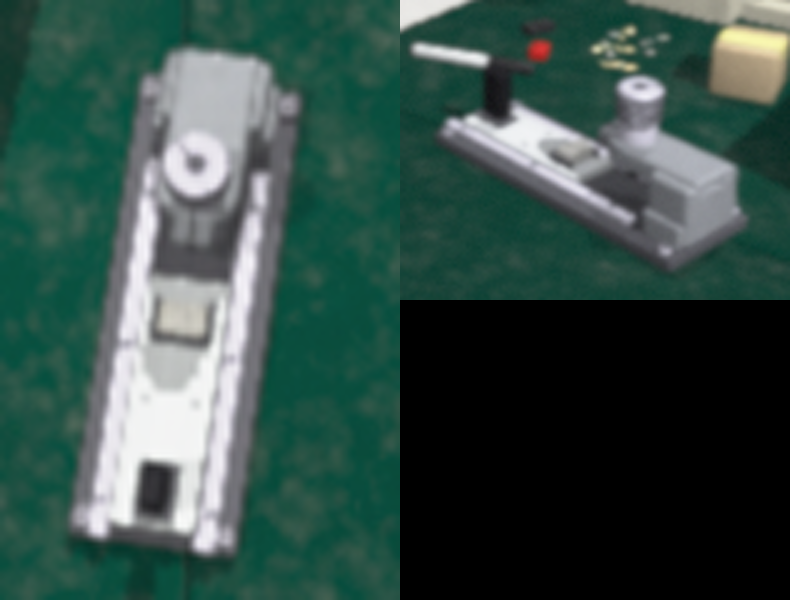

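Zoomed in, the top view has the grip's top at crop (155,487), which is pixel (236,227.4). The knob top's centre is at (196,162), or (244.2,162.4). In the side view the knob top is at (285,199) and the grip's top centre is near (237.5,191.5).

```bash
python3 - <<'E'
from h import *
t=pickle.load(open("top0.pkl","rb"));s=pickle.load(open("side0.pkl","rb"))
k=plane(t,(244.2,162.4),.1095);g=plane(t,(236,227.4),.068)
print(k,g,tri([ray(t,(244.2,162.4)),ray(s,(285,199))]),tri([ray(t,(236,227.4)),ray(s,(237.5,191.5))]))
d=k-g;print(np.linalg.norm(d[:2]),np.degrees(np.arctan2(d[1],d[0])))
hs=plane(t,(205+184/5,130+316/5),.033);print("housing",hs,np.linalg.norm((hs-g)[:2]))
# base corners, z=.012
c=[plane(t,(205+u/5,130+v/5),.012) for u,v in[(70,540),(236,553),(298,97),(150,77)]]
for a in c:print(a)
for i,j in((0,3),(1,2)):
  e=c[j]-c[i];print(np.linalg.norm(e),np.degrees(np.arctan2(e[1],e[0])))
for n,u in(("carton",(151,184)),("oil",(355,157)),("hex",(352,214))):print(n,plane(t,u,.03))
E
```

```text
[0.65135383 0.02862586 0.1095    ] [0.48892556 0.0518524  0.068     ] [0.65132061 0.0286383  0.10971651] [0.49046054 0.05333232 0.07293523]
0.1640805179895284 -8.137882163350657
housing [0.58548478 0.03811496 0.033     ] 0.09753153432615778
[0.46510236 0.10176938 0.012     ]
[0.45721585 0.01082242 0.012     ]
[ 0.7167734  -0.02666736  0.012     ]
[0.72962318 0.05840854 0.012     ]
0.2680511555314955 -9.309259392628459
0.2622510308776755 -8.218805686637898
carton [0.61446974 0.29070088 0.03      ]
oil [ 0.68691667 -0.28115521  0.03      ]
hex [ 0.52529888 -0.26274217  0.03      ]
```

Measurements are consistent: knob at (0.651, 0.029), grip at (0.489, 0.052), axis about -8.3° and travel about 69 mm. Next I'll plan the approach around the machine on the left.

```bash
cat > go.py <<'E'
from h import *
def rows(p0,yaw0,wps):
    c,s=np.cos(np.radians(yaw0)),np.sin(np.radians(yaw0))
    for x,y,z,yaw in wps:
        d=np.array([x,y,z])-p0
        print(np.round([c*d[0]+s*d[1], s*d[0]-c*d[1], -d[2], -np.radians(yaw-yaw0)],4))
E
python3 - <<'E'
from go import *
t=pickle.load(open("top0.pkl","rb"))
for z in(0,.15,.25):print(plane(t,(108,265),z),plane(t,(102,150),z),plane(t,(70,320),z))
rows(np.array([.205,.643,.246]),-17.693,[(.24,.5,.246,-17.7),(.27,.40,.246,-17.7),(.37,.22,.246,-17.7),(.489,.052,.20,-8.3)])
E
```

```text
[ 3.92900587e-01  4.11076783e-01 -1.11022302e-16] [0.72500755 0.45159089 0.        ] [0.2443352  0.50989741 0.        ]
[0.39577235 0.34707648 0.15      ] [0.67633718 0.38130291 0.15      ] [0.27026393 0.43056041 0.15      ]
[0.39768686 0.30440962 0.25      ] [0.64389027 0.33444426 0.25      ] [0.28754975 0.37766908 0.25      ]
[ 7.680e-02  1.256e-01 -0.000e+00  1.000e-04]
[ 1.358e-01  2.118e-01 -0.000e+00  1.000e-04]
[ 2.858e-01  3.528e-01 -0.000e+00  1.000e-04]
[ 0.4502  0.4767  0.046  -0.1639]
```

Request:
{"fn": "drive_tool", "kwargs": {
  "rows": [
    {"x": 0.058, "y": 0.132, "fingers": 1},
    {"x": 0.058, "y": 0.132, "fingers": 1},
    {"x": 0.058, "y": 0.132, "fingers": 1},
    {"x": 0.107, "y": 0.221, "fingers": 1},
    {"x": 0.107, "y": 0.221, "fingers": 1},
    {"x": 0.239, "y": 0.336, "fingers": 1},
    {"x": 0.239, "y": 0.336, "fingers": 1},
    {"x": 0.239, "y": 0.336, "fingers": 1},
    {"x": 0.239, "y": 0.336, "fingers": 1},
    {"x": 0.239, "y": 0.336, "fingers": 1}
  ]
}}

```text
invalid input
```

Request:
{"fn": "drive_tool", "kwargs": {
  "rows": [
    {"x": 0.058, "y": 0.132, "z": 0.0, "spin": 0.0, "fingers": 1.0},
    {"x": 0.058, "y": 0.132, "z": 0.0, "spin": 0.0, "fingers": 1.0},
    {"x": 0.058, "y": 0.132, "z": 0.0, "spin": 0.0, "fingers": 1.0},
    {"x": 0.107, "y": 0.221, "z": 0.0, "spin": 0.0, "fingers": 1.0},
    {"x": 0.107, "y": 0.221, "z": 0.0, "spin": 0.0, "fingers": 1.0},
    {"x": 0.239, "y": 0.336, "z": 0.0, "spin": 0.0, "fingers": 1.0},
    {"x": 0.239, "y": 0.336, "z": 0.0, "spin": 0.0, "fingers": 1.0},
    {"x": 0.239, "y": 0.336, "z": 0.0, "spin": 0.0, "fingers": 1.0},
    {"x": 0.239, "y": 0.336, "z": 0.0, "spin": 0.0, "fingers": 1.0},
    {"x": 0.239, "y": 0.336, "z": 0.0, "spin": 0.0, "fingers": 1.0}
  ],
  "newtons": 30
}}

```text
time_s: 1.4
tcp_pos: [0.3309, 0.2506, 0.2457]
eef_rot: [-180.0, -0.0, -17.7]
contact_force: [0.3, 0.8, 0.5]
gripper_width: 0.0877
gripper_force: 0.0
```

Request:
{"fn": "drive_tool", "kwargs": {
  "rows": [
    {"x": 0.212, "y": 0.14, "z": 0.03, "spin": -0.164, "fingers": 1.0},
    {"x": 0.212, "y": 0.14, "z": 0.03, "spin": -0.164, "fingers": 1.0},
    {"x": 0.212, "y": 0.14, "z": 0.03, "spin": -0.164, "fingers": 1.0},
    {"x": 0.212, "y": 0.14, "z": 0.03, "spin": -0.164, "fingers": 1.0},
    {"x": 0.212, "y": 0.14, "z": 0.03, "spin": -0.164, "fingers": 1.0},
    {"x": 0.212, "y": 0.14, "z": 0.03, "spin": -0.164, "fingers": 1.0}
  ],
  "newtons": 30
}}

```text
time_s: 2.15
tcp_pos: [0.4905, 0.0528, 0.2149]
eef_rot: [180.0, 0.1, -8.3]
contact_force: [-1.2, 0.4, -0.0]
gripper_width: 0.0876
gripper_force: 0.0
```

```bash
cat > snap.py <<'E'
import sys,pickle,cv2
from plant import sensors,cams
n,f=sys.argv[1:3]
st=sensors.get_state(); c=cams.capture(n); pickle.dump((c,st),open(f+".pkl","wb"))
cv2.imwrite(f"pics/{f}.png",c["pixels"][:,:,::-1]); print(st["time_s"],st["tcp_pos"],st["eef_rot"],st["joints"][5],st["contact_force"],st["moment"])
E
python3 snap.py wrist w1
```

```text
2.15 [0.49050597 0.0528003  0.21485839] [ 1.79953146e+02  6.84696350e-02 -8.34781061e+00] 52.635554732407876 [-1.20086197  0.44210506 -0.02015826] [0.04315041 0.02882254 0.02853507]
```

View pics/w1.png

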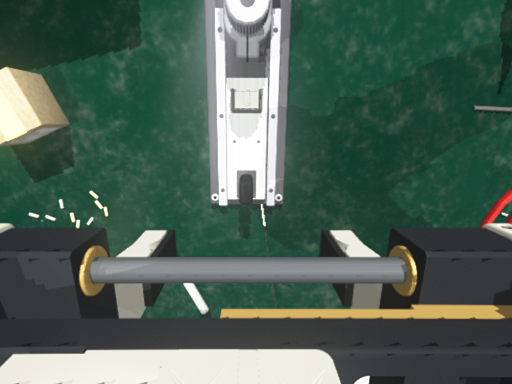

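The wrist view shows the fixture running straight up the picture, so the yaw is right. The grip is at (246,178–203), the housing at (247,97) and the knob at (248,10). I'll check the lateral offset and the axis here.

```bash
python3 - <<'E'
from go import *
c,st=pickle.load(open("w1.pkl","rb"))
im=c["pixels"].astype(int)
m=(im.max(2)<60); m[:165]=0;m[206:]=0;m[:,:236]=0;m[:,258:]=0
for v in range(168,206,3):
  u=np.nonzero(m[v])[0]; print(v,(u.min(),u.max(),len(u)) if len(u) else "")
# base plate edges: green->grey along rows
hsv=cv2.cvtColor(c["pixels"],cv2.COLOR_RGB2HSV); g=(hsv[...,1]<90)
mid=[]
for v in(60,100,140,180):
  u=np.nonzero(g[v,195:300])[0]+195; q=plane(c,((u.min()+u.max())/2,v),.012,st); w=plane(c,(u.min(),v),.012,st)-plane(c,(u.max(),v),.012,st)
  mid.append(q);print(v,u.min(),u.max(),q,np.linalg.norm(w))
d=mid[0]-mid[-1];print(np.degrees(np.arctan2(d[1],d[0])))
for z in(.068,):print(plane(c,(246.2,179),z,st))
print(proj(c,(.489,.0519,.068),st),proj(c,(.489,.0519,.024),st))
E
```

```text
168 
171 
174 
177 
180 
183 
186 
189 
192 
195 
198 
201 
204 
60 195 289 [0.62780128 0.03989225 0.012     ] 0.10382010168291374
100 195 287 [0.58679997 0.04729253 0.012     ] 0.1053918845809754
140 195 295 [0.5417412  0.04937954 0.012     ] 0.11893860069248084
180 206 298 [0.492547   0.04796396 0.012     ] 0.11374268168270309
-3.415246511020738
[0.50604142 0.05293819 0.068     ]
[249.55570728 194.65084412] [249.31660597 185.36970591]
```

```bash
python3 - <<'E'
from go import *
c,st=pickle.load(open("w1.pkl","rb"))
im=c["pixels"].astype(int)
for v in(150,180,195):print(v,im[v,204:292].sum(1)//3)
for v in range(170,210,2):print(v,im[v,246],end=";")
print([proj(c,(.489+x*.99+y*.143,.0519-x*.143+y*.99,z),st).round(1) for x,y,z in((13,7.5,68),(-13,7.5,68),(13,-7.5,68),(13,0,24)) for x,y,z in[(x/1e3,y/1e3,z/1e3)]])
E
```

```text
150 [101 100  99  98  98 124 143 149 151 153 153 151 150 169 251 253 252 251
 251 251 252 249 215 246 254 254 254 254 254 254 254 254 254 254 254 254
 254 255 255 255 255 254 254 254 254 255 255 254 254 254 254 254 254 254
 255 254 254 254 252 250 251 238 170 143 233 245 243 242 241 241 242 244
 195 133 128 127 125 125 128 127 119  97  84  82  79  75  76  73]
180 [ 79  81  83  85  83  84 114 135 141 142 143 144 141 145 201 251 252 252
 251 251 251 251 224 237 254 254 254 254 254 254 255 255 234 155 151 114
  78  74  75  75  76  76  76  77  74  75  75  75  86 115 125 138 238 251
 250 249 249 248 248 249 251 201 134 220 240 244 249 250 250 251 253 209
 140 139 140 130 125 125 122 102  76  67  68  68  69  67  69  69]
195 [ 84  85  83  81  76  79 103 166 249 255 250 249 253 245 198 245 252 251
 251 251 251 251 235 219 252 254 254 254 254 254 255 255 233 149 125  85
  67  73  75  78  74  69  70  68  71  68  66  67  73 120 137 157 245 255
 255 254 252 250 249 249 231 144 133 227 239 239 238 238 240 240 194 172
 228 242 244 244 242 191 125  83  63  63  62  65  62  61  60  59]
170 [198 201 198];172 [148 149 151];174 [94 95 95];176 [77 79 77];178 [76 78 76];180 [75 77 76];182 [78 81 80];184 [78 80 79];186 [74 76 75];188 [75 77 77];190 [72 75 74];192 [71 72 72];194 [69 71 70];196 [67 69 68];198 [67 69 69];200 [69 71 72];202 [64 65 64];204 [52 65 60];206 [52 74 65];208 [52 75 65];[array([242.3, 182.5]), array([242.5, 206.5]), array([256.8, 182.5]), array([249.3, 174.7])]
```

The grip's black top spans columns 239–253, so its centre is at 246. That puts it 2–3 mm left of the top-camera estimate. I'll split the difference at y = 0.054, descend, then let the closing force show what's left.

Request:
{"fn": "drive_tool", "kwargs": {
  "rows": [
    {"x": 0.0, "y": -0.0012, "z": 0.06, "spin": 0.0, "fingers": 0.2},
    {"x": 0.0, "y": -0.0012, "z": 0.12, "spin": 0.0, "fingers": 0.2},
    {"x": 0.0, "y": -0.0012, "z": 0.15, "spin": 0.0, "fingers": 0.2},
    {"x": 0.0, "y": -0.0012, "z": 0.165, "spin": 0.0, "fingers": 0.2},
    {"x": 0.0, "y": -0.0012, "z": 0.165, "spin": 0.0, "fingers": 0.2}
  ],
  "newtons": 8
}}

```text
time_s: 2.82
tcp_pos: [0.4894, 0.0551, 0.05]
eef_rot: [179.9, 0.1, -8.1]
contact_force: [0.7, -0.4, 0.1]
gripper_width: 0.0531
gripper_force: 0.0
```

Request:
{"fn": "drive_tool", "kwargs": {
  "rows": [
    {"x": 0.0, "y": 0.0, "z": 0.0, "spin": 0.0, "fingers": -1.0},
    {"x": 0.0, "y": 0.0, "z": 0.0, "spin": 0.0, "fingers": -1.0},
    {"x": 0.0, "y": 0.0, "z": 0.0, "spin": 0.0, "fingers": -1.0},
    {"x": 0.0, "y": 0.0, "z": 0.0, "spin": 0.0, "fingers": -1.0},
    {"x": 0.0, "y": 0.0, "z": 0.0, "spin": 0.0, "fingers": -1.0},
    {"x": 0.0, "y": 0.0, "z": 0.0, "spin": 0.0, "fingers": -1.0},
    {"x": 0.0, "y": 0.0, "z": 0.0, "spin": 0.0, "fingers": -1.0},
    {"x": 0.0, "y": 0.0, "z": 0.0, "spin": 0.0, "fingers": -1.0}
  ],
  "newtons": 8
}}

```text
time_s: 3.82
tcp_pos: [0.4905, 0.0537, 0.0509]
eef_rot: [-180.0, -0.0, -8.3]
contact_force: [-1.5, 0.6, 5.3]
gripper_width: 0.015
gripper_force: 8.0
```

Request:
{"fn": "drive_tool", "kwargs": {
  "rows": [
    {"x": 0.01, "y": 0.0, "z": 0.0, "spin": 0.0, "fingers": -1.0},
    {"x": 0.02, "y": 0.0, "z": 0.0, "spin": 0.0, "fingers": -1.0},
    {"x": 0.03, "y": 0.0, "z": 0.0, "spin": 0.0, "fingers": -1.0},
    {"x": 0.04, "y": 0.0, "z": 0.0, "spin": 0.0, "fingers": -1.0},
    {"x": 0.05, "y": 0.0, "z": 0.0, "spin": 0.0, "fingers": -1.0},
    {"x": 0.055, "y": 0.0, "z": 0.0, "spin": 0.0, "fingers": -1.0},
    {"x": 0.06, "y": 0.0, "z": 0.0, "spin": 0.0, "fingers": -1.0},
    {"x": 0.06, "y": 0.0, "z": 0.0, "spin": 0.0, "fingers": -1.0}
  ],
  "newtons": 20
}}

```text
time_s: 4.82
tcp_pos: [0.5486, 0.0444, 0.0509]
eef_rot: [179.9, 0.1, -8.3]
contact_force: [-6.2, -1.1, 10.7]
gripper_width: 0.015
gripper_force: 20.0
```

Request:
{"fn": "drive_tool", "kwargs": {
  "rows": [
    {"x": 0.002, "y": 0.0, "z": -0.0005, "spin": 0.0, "fingers": -1.0},
    {"x": 0.004, "y": 0.0, "z": -0.0005, "spin": 0.0, "fingers": -1.0},
    {"x": 0.006, "y": 0.0, "z": -0.0005, "spin": 0.0, "fingers": -1.0},
    {"x": 0.006, "y": 0.0, "z": -0.0005, "spin": 0.0, "fingers": -1.0}
  ],
  "newtons": 20
}}

```text
time_s: 5.32
tcp_pos: [0.5556, 0.044, 0.0509]
eef_rot: [180.0, 0.0, -8.3]
contact_force: [-1.7, -0.3, 2.3]
gripper_width: 0.0151
gripper_force: 20.0
```

Request:
{"fn": "drive_tool", "kwargs": {
  "rows": [
    {"x": 0.0015, "y": 0.0, "z": 0.0, "spin": 0.0, "fingers": -1.0},
    {"x": 0.003, "y": 0.0, "z": 0.0, "spin": 0.0, "fingers": -1.0},
    {"x": 0.004, "y": 0.0, "z": 0.0, "spin": 0.0, "fingers": -1.0},
    {"x": 0.004, "y": 0.0, "z": 0.0, "spin": 0.0, "fingers": -1.0}
  ],
  "newtons": 20
}}

```text
time_s: 5.82
tcp_pos: [0.5563, 0.0438, 0.0508]
eef_rot: [179.9, 0.3, -8.3]
contact_force: [-17.8, 6.6, 14.6]
gripper_width: 0.0148
gripper_force: 20.0
```

Firm contact of about 19 N after 66 mm of travel, so the carrier is home. Now I'll relax the push, open the jaws and rise.

Request:
{"fn": "drive_tool", "kwargs": {
  "rows": [
    {"x": -0.0025, "y": 0.0, "z": 0.0, "spin": 0.0, "fingers": -1.0},
    {"x": -0.0025, "y": 0.0, "z": 0.0, "spin": 0.0, "fingers": 0.3},
    {"x": -0.0025, "y": 0.0, "z": 0.0, "spin": 0.0, "fingers": 0.3},
    {"x": -0.0025, "y": 0.0, "z": 0.0, "spin": 0.0, "fingers": 0.3},
    {"x": -0.0025, "y": 0.0, "z": 0.0, "spin": 0.0, "fingers": 0.3},
    {"x": -0.0025, "y": 0.0, "z": -0.04, "spin": 0.0, "fingers": 0.3},
    {"x": -0.0025, "y": 0.0, "z": -0.1, "spin": 0.0, "fingers": 0.3},
    {"x": -0.0025, "y": 0.0, "z": -0.15, "spin": 0.0, "fingers": 0.3},
    {"x": -0.0025, "y": 0.0, "z": -0.165, "spin": 0.0, "fingers": 1.0},
    {"x": -0.0025, "y": 0.0, "z": -0.165, "spin": 0.0, "fingers": 1.0}
  ],
  "newtons": 20
}}

```text
time_s: 7.08
tcp_pos: [0.5575, 0.0441, 0.2169]
eef_rot: [-179.9, -0.1, -8.3]
contact_force: [-0.1, -0.0, -0.9]
gripper_width: 0.0716
gripper_force: 0.0
```

```bash
python3 snap.py wrist w2
```

```text
7.075 [0.55746784 0.04411005 0.21685018] [-1.79925063e+02 -1.04250671e-01 -8.30353061e+00] 57.1212614301826 [-0.14249942 -0.00347924 -0.93661479] [ 0.00847273  0.01048723 -0.01412564]
```

View pics/w2.png

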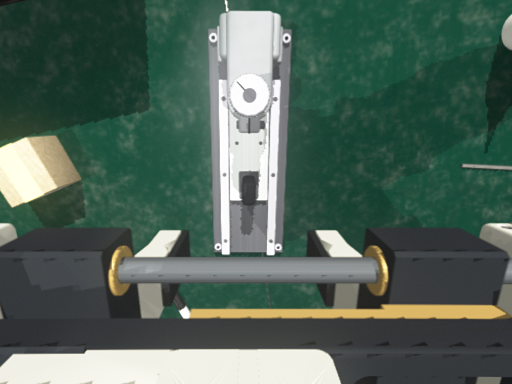

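The wrist view shows the housing hidden under the arm, the knob top centred at about (249,95), and the grip at (249,175–203). A dark index line on the knob runs to the upper left. I'll fit the knob circle and compare positions.

```bash
python3 - <<'E'
from go import *
c,st=pickle.load(open("w2.pkl","rb"))
g=cv2.cvtColor(c["pixels"],cv2.COLOR_RGB2GRAY)
m=(g>222).astype(np.uint8); m[:68]=0; m[122:]=0; m[:,:225]=0;m[:,275:]=0
m=cv2.morphologyEx(m,cv2.MORPH_OPEN,np.ones((5,5),np.uint8))
cs,_=cv2.findContours(m,0,2); k=max(cs,key=cv2.contourArea); (u,v),rad=cv2.minEnclosingCircle(k); print(u,v,rad,cv2.fitEllipse(k))
P=plane(c,(u,v),.1095,st);Q=plane(c,(u+rad,v),.1095,st);print(P,np.linalg.norm(P-Q))
t=pickle.load(open("top0.pkl","rb"));s=pickle.load(open("side0.pkl","rb"))
print(tri([ray(t,(244.2,162.4)),ray(s,(285,199)),ray(c,(u,v),st)]))
print("blk",[(v2,int(g[v2,249])) for v2 in range(165,212,3)])
f=np.array([np.cos(np.radians(-8.3)),np.sin(np.radians(-8.3))])
for kx in(P[:2],np.array([.6513,.0286])):
  pr=[kx-f*(.095+a) for a in(-.013,.013)]
  print([proj(c,(*p,z),st).round(1) for p in pr for z in(.024,.068)])
big=cv2.resize(c["pixels"][60:215,200:300],None,fx=3.8,fy=3.8,interpolation=cv2.INTER_CUBIC);cv2.imwrite("pics/w2z.png",big[:,:,::-1])
E
```

```text
249.0 87.25 27.04751205444336 ((249.45245361328125, 90.25595092773438), (38.62928009033203, 46.004703521728516), 5.218411922454834)
[0.65635296 0.02971599 0.1095    ] 0.0221003072516685
[0.65312839 0.02879783 0.10989494]
blk [(165, 231), (168, 231), (171, 127), (174, 95), (177, 58), (180, 64), (183, 71), (186, 68), (189, 66), (192, 65), (195, 64), (198, 64), (201, 62), (204, 54), (207, 83), (210, 81)]
[array([248.7, 169.6]), array([248.8, 176.6]), array([248.7, 190.9]), array([248.8, 200.7])]
[array([250.3, 173.6]), array([250.5, 181.2]), array([250.2, 194.7]), array([250.5, 205.1])]
```

View pics/w2z.png

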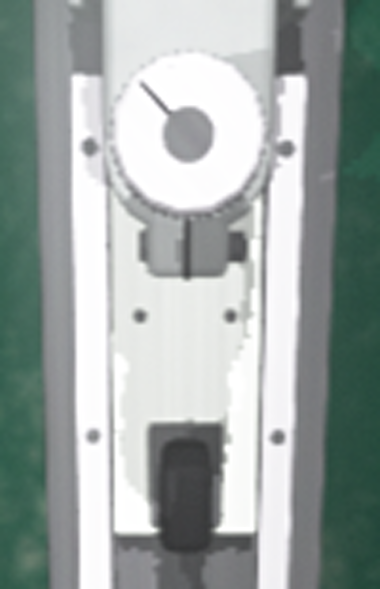

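The zoom puts the knob disc's centre at crop (188,132), which is pixel (249.5,94.7). The grip's back edge at row 204 matches the carrier being home (205 predicted).

```bash
python3 - <<'E'
from go import *
c,st=pickle.load(open("w2.pkl","rb"));t=pickle.load(open("top0.pkl","rb"));s=pickle.load(open("side0.pkl","rb"))
u=(249.5,94.7)
print(plane(c,u,.1095,st),np.linalg.norm(plane(c,u,.1095,st)-plane(c,(u[0]+20,u[1]),.1095,st)))
T=tri([ray(t,(244.2,162.4)),ray(s,(285,199)),ray(c,u,st)]);print(T)
p=np.array([.5575,.0441,.2169])
rows(p,-8.3,[(T[0],T[1],.2169,y) for y in(-8.3,81.7,90)])
E
```

```text
[0.65063988 0.03012517 0.1095    ] 0.01645419658121966
[0.65098596 0.02935242 0.10940351]
[ 0.0946  0.0011 -0.     -0.    ]
[ 9.4600e-02  1.1000e-03 -0.0000e+00 -1.5708e+00]
[ 9.4600e-02  1.1000e-03 -0.0000e+00 -1.7157e+00]
```

Knob at (0.651, 0.0293) with its top at 0.109, so about 4.2 rad is left to the bottom. I'll move above it with yaw near +85°, so the whole turn fits without regrasping.

Request:
{"fn": "drive_tool", "kwargs": {
  "rows": [
    {"x": 0.0946, "y": 0.0011, "z": 0.0, "spin": -0.18, "fingers": 1.0},
    {"x": 0.0946, "y": 0.0011, "z": 0.0, "spin": -0.36, "fingers": 1.0},
    {"x": 0.0946, "y": 0.0011, "z": 0.0, "spin": -0.54, "fingers": 1.0},
    {"x": 0.0946, "y": 0.0011, "z": 0.0, "spin": -0.72, "fingers": 1.0},
    {"x": 0.0946, "y": 0.0011, "z": 0.0, "spin": -0.9, "fingers": 1.0},
    {"x": 0.0946, "y": 0.0011, "z": 0.0, "spin": -1.08, "fingers": 0.5},
    {"x": 0.0946, "y": 0.0011, "z": 0.0, "spin": -1.26, "fingers": 0.5},
    {"x": 0.0946, "y": 0.0011, "z": 0.0, "spin": -1.44, "fingers": 0.5},
    {"x": 0.0946, "y": 0.0011, "z": 0.0, "spin": -1.62, "fingers": 0.5},
    {"x": 0.0946, "y": 0.0011, "z": 0.0, "spin": -1.62, "fingers": 0.5}
  ],
  "newtons": 15
}}

```text
time_s: 8.38
tcp_pos: [0.6498, 0.0291, 0.2136]
eef_rot: [-179.8, 0.1, 84.4]
contact_force: [-0.3, 0.6, -0.6]
gripper_width: 0.0662
gripper_force: 0.0
```

```bash
python3 - <<'E'
from plant import sensors
s=sensors.get_state();print(s["tcp_pos"],s["eef_rot"],s["joints"],s["moment"],s["contact_force"])
E
```

```text
[0.64976808 0.02905227 0.21359352] [-1.79801504e+02  7.01181582e-02  8.44442042e+01] [ 1.96986003e+01  1.95550342e+01 -5.04619047e+00 -2.33541377e-02
 -6.56082161e+01  1.54755166e+02] [-0.09908657 -0.06214646  0.00566886] [-0.34840577  0.57034711 -0.55703565]
```

Request:
{"fn": "drive_tool", "kwargs": {
  "rows": [
    {"x": 0.0, "y": 0.001, "z": 0.05, "spin": 0.0, "fingers": 0.5},
    {"x": 0.0, "y": 0.001, "z": 0.08, "spin": 0.0, "fingers": 0.5},
    {"x": 0.0, "y": 0.001, "z": 0.1, "spin": 0.0, "fingers": 0.5},
    {"x": 0.0, "y": 0.001, "z": 0.11, "spin": 0.0, "fingers": 0.5},
    {"x": 0.0, "y": 0.001, "z": 0.117, "spin": 0.0, "fingers": 0.5},
    {"x": 0.0, "y": 0.001, "z": 0.117, "spin": 0.0, "fingers": 0.5},
    {"x": 0.0, "y": 0.001, "z": 0.117, "spin": 0.0, "fingers": 0.5}
  ],
  "newtons": 8
}}

```text
time_s: 9.25
tcp_pos: [0.652, 0.0292, 0.0999]
eef_rot: [179.9, -0.0, 84.5]
contact_force: [-0.5, -0.5, 1.3]
gripper_width: 0.0656
gripper_force: 0.0
```

Request:
{"fn": "drive_tool", "kwargs": {
  "rows": [
    {"x": 0.0, "y": 0.0, "z": 0.0, "spin": 0.0, "fingers": -1.0},
    {"x": 0.0, "y": 0.0, "z": 0.0, "spin": 0.0, "fingers": -1.0},
    {"x": 0.0, "y": 0.0, "z": 0.0, "spin": 0.0, "fingers": -1.0},
    {"x": 0.0, "y": 0.0, "z": 0.0, "spin": 0.0, "fingers": -1.0},
    {"x": 0.0, "y": 0.0, "z": 0.0, "spin": 0.0, "fingers": -1.0},
    {"x": 0.0, "y": 0.0, "z": 0.0, "spin": 0.0, "fingers": -1.0}
  ],
  "newtons": 8
}}

```text
time_s: 10.0
tcp_pos: [0.6499, 0.0291, 0.099]
eef_rot: [-179.8, 0.0, 84.5]
contact_force: [-6.7, 1.8, 4.4]
gripper_width: 0.0336
gripper_force: 8.0
```

```bash
cat > st.py <<'E'
from plant import sensors
s=sensors.get_state();print(s["time_s"],s["tcp_pos"].round(4),s["eef_rot"].round(1),"j6",s["joints"][5].round(1),"M",s["moment"].round(2),"F",s["contact_force"].round(1),s["gripper_width"],s["gripper_force"])
E
python3 st.py
```

```text
10.0 [0.6499 0.0291 0.099 ] [-179.8    0.    84.5] j6 154.9 M [ 0.65  2.24 -0.04] F [-6.7  1.8  4.4] 0.03360336393715747 8.000309464277962
```

Request:
{"fn": "drive_tool", "kwargs": {
  "rows": [
    {"x": 0.0, "y": -0.001, "z": 0.0, "spin": 0.0, "fingers": -1.0},
    {"x": 0.0, "y": -0.001, "z": 0.0, "spin": 0.0, "fingers": -1.0},
    {"x": 0.0, "y": -0.001, "z": 0.0002, "spin": 0.15, "fingers": -1.0},
    {"x": 0.0, "y": -0.001, "z": 0.0004, "spin": 0.3, "fingers": -1.0},
    {"x": 0.0, "y": -0.001, "z": 0.0006, "spin": 0.45, "fingers": -1.0},
    {"x": 0.0, "y": -0.001, "z": 0.0008, "spin": 0.6, "fingers": -1.0},
    {"x": 0.0, "y": -0.001, "z": 0.001, "spin": 0.75, "fingers": -1.0},
    {"x": 0.0, "y": -0.001, "z": 0.0011, "spin": 0.9, "fingers": -1.0},
    {"x": 0.0, "y": -0.001, "z": 0.0013, "spin": 1.0, "fingers": -1.0},
    {"x": 0.0, "y": -0.001, "z": 0.0013, "spin": 1.0, "fingers": -1.0}
  ],
  "newtons": 40
}}

```text
time_s: 11.25
tcp_pos: [0.6495, 0.0295, 0.0977]
eef_rot: [-179.9, 0.1, 27.1]
contact_force: [-6.5, 2.6, 5.7]
gripper_width: 0.0329
gripper_force: 40.0
```

```bash
python3 st.py
```

```text
11.25 [0.6495 0.0295 0.0977] [-1.799e+02  1.000e-01  2.710e+01] j6 97.4 M [ 1.12  2.62 -0.07] F [-6.5  2.6  5.7] 0.03294081603647355 40.00178679940291
```

Request:
{"fn": "drive_tool", "kwargs": {
  "rows": [
    {"x": -0.0005, "y": -0.0006, "z": 0.0002, "spin": 0.16, "fingers": -1.0},
    {"x": -0.0005, "y": -0.0006, "z": 0.0004, "spin": 0.32, "fingers": -1.0},
    {"x": -0.0005, "y": -0.0006, "z": 0.0006, "spin": 0.48, "fingers": -1.0},
    {"x": -0.0005, "y": -0.0006, "z": 0.0008, "spin": 0.64, "fingers": -1.0},
    {"x": -0.0005, "y": -0.0006, "z": 0.001, "spin": 0.8, "fingers": -1.0},
    {"x": -0.0005, "y": -0.0006, "z": 0.0012, "spin": 0.96, "fingers": -1.0},
    {"x": -0.0005, "y": -0.0006, "z": 0.0014, "spin": 1.12, "fingers": -1.0},
    {"x": -0.0005, "y": -0.0006, "z": 0.0016, "spin": 1.28, "fingers": -1.0},
    {"x": -0.0005, "y": -0.0006, "z": 0.0018, "spin": 1.4, "fingers": -1.0},
    {"x": -0.0005, "y": -0.0006, "z": 0.0018, "spin": 1.4, "fingers": -1.0}
  ],
  "newtons": 40
}}

```text
time_s: 12.5
tcp_pos: [0.6496, 0.0301, 0.096]
eef_rot: [-180.0, 0.0, -53.1]
contact_force: [-5.1, 3.5, 2.8]
gripper_width: 0.0327
gripper_force: 40.0
```

```bash
python3 st.py
```

```text
12.5 [0.6496 0.0301 0.096 ] [-180.     0.   -53.1] j6 17.2 M [ 1.39  1.66 -0.08] F [-5.1  3.5  2.8] 0.03271931501018345 40.001398909371346
```

Request:
{"fn": "drive_tool", "kwargs": {
  "rows": [
    {"x": -0.0006, "y": 0.0002, "z": 0.0002, "spin": 0.15, "fingers": -1.0},
    {"x": -0.0006, "y": 0.0002, "z": 0.0004, "spin": 0.3, "fingers": -1.0},
    {"x": -0.0006, "y": 0.0002, "z": 0.0006, "spin": 0.45, "fingers": -1.0},
    {"x": -0.0006, "y": 0.0002, "z": 0.0008, "spin": 0.6, "fingers": -1.0},
    {"x": -0.0006, "y": 0.0002, "z": 0.001, "spin": 0.75, "fingers": -1.0},
    {"x": -0.0006, "y": 0.0002, "z": 0.0011, "spin": 0.9, "fingers": -1.0},
    {"x": -0.0006, "y": 0.0002, "z": 0.0013, "spin": 1.0, "fingers": -1.0},
    {"x": -0.0006, "y": 0.0002, "z": 0.0014, "spin": 1.1, "fingers": -1.0},
    {"x": -0.0006, "y": 0.0002, "z": 0.0014, "spin": 1.1, "fingers": -1.0}
  ],
  "newtons": 40
}}

```text
time_s: 13.62
tcp_pos: [0.65, 0.0302, 0.0947]
eef_rot: [-179.9, 0.1, -116.0]
contact_force: [-0.5, 2.6, 0.4]
gripper_width: 0.0329
gripper_force: 40.0
```

```bash
python3 st.py
```

```text
13.625 [0.65   0.0302 0.0947] [-1.799e+02  1.000e-01 -1.160e+02] j6 -45.8 M [ 0.69 -0.27 -0.12] F [-0.5  2.6  0.4] 0.03289510475060353 40.00059907149989
```

Request:
{"fn": "drive_tool", "kwargs": {
  "rows": [
    {"x": 0.0, "y": 0.0, "z": 0.0001, "spin": 0.1, "fingers": -1.0},
    {"x": 0.0, "y": 0.0, "z": 0.0003, "spin": 0.2, "fingers": -1.0},
    {"x": 0.0, "y": 0.0, "z": 0.0004, "spin": 0.3, "fingers": -1.0},
    {"x": 0.0, "y": 0.0, "z": 0.0004, "spin": 0.3, "fingers": -1.0}
  ],
  "newtons": 40
}}

```text
time_s: 14.12
tcp_pos: [0.6498, 0.0298, 0.0945]
eef_rot: [-179.9, 0.0, -133.0]
contact_force: [-0.5, 0.4, 1.1]
gripper_width: 0.0334
gripper_force: 40.0
```

```bash
python3 st.py
```

```text
14.125 [0.6498 0.0298 0.0945] [-179.9    0.  -133. ] j6 -62.8 M [ 0.01 -0.01  0.8 ] F [-0.5  0.4  1.1] 0.03344666860398148 39.999831226305105
```

Request:
{"fn": "drive_tool", "kwargs": {
  "rows": [
    {"x": 0.0, "y": 0.0, "z": 0.0, "spin": 0.05, "fingers": -1.0},
    {"x": 0.0, "y": 0.0, "z": 0.0, "spin": 0.1, "fingers": -1.0},
    {"x": 0.0, "y": 0.0, "z": 0.0, "spin": 0.1, "fingers": -1.0}
  ],
  "newtons": 40
}}

```text
time_s: 14.5
tcp_pos: [0.6499, 0.0299, 0.0945]
eef_rot: [-180.0, 0.0, -138.7]
contact_force: [-0.9, 0.3, 3.6]
gripper_width: 0.0332
gripper_force: 40.0
```

```bash
python3 st.py; python3 snap.py top t3; python3 snap.py side s3; python3 - <<'E'
from h import *
a,_=pickle.load(open("t3.pkl","rb"));b,_=pickle.load(open("s3.pkl","rb"))
A=cv2.resize(a["pixels"][130:250,205:285],None,fx=5,fy=5,interpolation=3);B=cv2.resize(b["pixels"][150:270,205:335],None,fx=3,fy=3,interpolation=3)
im=np.zeros((600,790,3),np.uint8);im[:,:400]=A;im[:360,400:]=B;cv2.imwrite("pics/z3.png",im[:,:,::-1])
E
```

```text
14.5 [0.6499 0.0299 0.0945] [-180.     0.  -138.7] j6 -68.5 M [ 0.03 -0.13  0.85] F [-0.9  0.3  3.6] 0.033235870694559314 40.00042817099654
14.5 [0.64989107 0.02987238 0.09453527] [-1.79953404e+02  4.32688227e-02 -1.38695504e+02] -68.51149986188058 [-0.85788433  0.32618441  3.64449085] [ 0.0262321  -0.13457728  0.84826661]
14.55 [0.64989761 0.02990167 0.09456832] [-1.79954314e+02  4.78208867e-02 -1.38698081e+02] -68.51295971945862 [0.59940441 0.40134468 3.36752107] [ 0.05968015 -0.30137275  0.81332773]
```

View pics/z3.png

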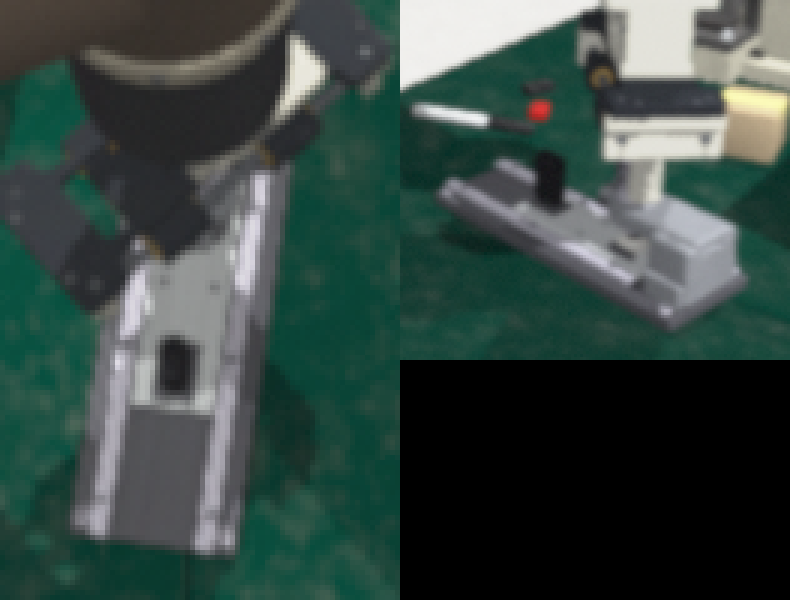

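The moment stayed at 0.85 N m through another 6°, so the knob is on its hard stop and the jaws are slipping. The views show the carrier still home in the rails. Now I'll back off a quarter turn.

Request:
{"fn": "drive_tool", "kwargs": {
  "rows": [
    {"x": 0.0, "y": 0.0, "z": -0.0002, "spin": -0.175, "fingers": -1.0},
    {"x": 0.0, "y": 0.0, "z": -0.0004, "spin": -0.35, "fingers": -1.0},
    {"x": 0.0, "y": 0.0, "z": -0.0007, "spin": -0.525, "fingers": -1.0},
    {"x": 0.0, "y": 0.0, "z": -0.0009, "spin": -0.7, "fingers": -1.0},
    {"x": 0.0, "y": 0.0, "z": -0.0011, "spin": -0.875, "fingers": -1.0},
    {"x": 0.0, "y": 0.0, "z": -0.0013, "spin": -1.05, "fingers": -1.0},
    {"x": 0.0, "y": 0.0, "z": -0.0016, "spin": -1.225, "fingers": -1.0},
    {"x": 0.0, "y": 0.0, "z": -0.0018, "spin": -1.4, "fingers": -1.0},
    {"x": 0.0, "y": 0.0, "z": -0.002, "spin": -1.57, "fingers": -1.0},
    {"x": 0.0, "y": 0.0, "z": -0.002, "spin": -1.57, "fingers": -1.0}
  ],
  "newtons": 40
}}

```text
time_s: 15.85
tcp_pos: [0.6497, 0.0298, 0.0964]
eef_rot: [-180.0, -0.0, -49.0]
contact_force: [-0.3, 0.2, 3.5]
gripper_width: 0.0331
gripper_force: 40.0
```

```bash
python3 st.py
```

```text
15.85 [0.6497 0.0298 0.0964] [-180.   -0.  -49.] j6 21.2 M [ 0.12 -0.03  0.04] F [-0.3  0.2  3.5] 0.03311093007108185 39.99950549557866
```

```bash
python3 -c "
from plant import r
print(r.close_job())"
```

```text
the job is handed in; nothing more can be done
None
```

The job is handed in: the carrier is home against the stop screws, the knob was screwed down to its hard stop and backed off 89.7° by the gripper's angle, and it is still gripped at 40 N; the judge's result was not shown, and the pad's pressure on the housing was not measured directly.

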